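# Tip the nuts out of the flip-lid box

### The job

Two tip-over boxes with flip lids stand on the parts-room bench, each hung above its own catch tray and worked by a side crank. Take the crank handle of the deeper box, which holds two nuts, turn the box right over forwards so that its lid swings open and both nuts spill into the tray below, then turn it back upright and let go.

Things in the scene. Friction and masses are not known exactly. Their poses are not given: they have to be found in the camera images.
- deep_stand: Fixed grey stand of the deeper box. Origin between its cheeks, on the bench; x: the way the box tips (forwards, away from robot); y: along the pivot axis, which lies at x 0, z 160. Tray 190 x 130 x 45 high, x -60 to 130. Cheeks 8 thick, 175 high, at y +-69. Between them the metal box, 80 (x) x 100 (y) x 75 deep, pivoted at half depth, top at 198. A like stand beside it has an empty box 40 deep.
- deep_grip (a point): Mid-grip of the deep box's crank handle: black round bar, 14 thick, 70 long, along stand y, 31 clear of the crank plate. Axes those of the box (z up when upright). With the box turned by a about stand +y it is at x -80cos(15deg+a), y -120, z 160+80sin(15deg+a) in the stand frame: from the rear over the top. a: 0 (upright, start) to a stop at 158 deg. Stiff pivot, about 3 N here; stays where left.
- nut_a: One of two identical plain steel hex nuts, 30 across flats, 16 high, 65 g, loose side by side in the deep box, seen through its clear lid. Origin: centre of its underside. The lid hinges on the box's rear (-x) rim and hangs free: it swings open by itself once the box is over a quarter turn over, and shut again on the way back.
- nut_b: The other nut, the same in every way. Origin: centre of its underside. (All sizes and offsets here are in mm.)

How it is judged:
By the outcome, as a careful person would: the job done as asked, in the order asked, and still so for the second after the job is handed in, with the robot touching nothing.
It also fails if it takes over 45 s, if anything falls off the work surface, if the arm or the gripper's body presses on something with over 40 N, if the wrist force passes 120 N, or if a joint passes its speed limit or range.

### The arm

A 6-joint arm with a two-finger parallel gripper is mounted at the origin on the work surface. World frame = base frame: x ahead of the robot, y to its left, z up, the work surface at z = 0. Lengths are in m, angles in rad, forces in N, time in s.
With the tool pointing down it reaches from about 0.375 to 0.975 m from the base axis. Payload 3.8 kg.
Tool frame: the origin (TCP) lies at the very end of the fingers, on their centre line; the grasp point (between the pads) lies 19 mm behind it; z points along the fingers, y is the line along which they close (so a half turn about z gives the same grasp; the last joint's range is limited). The gripper opens to 85 mm and grips with 20 to 120 N. Pads are 22 mm wide; open, the fingers measure 114 mm over their backs; the gripper's body (76 mm by 85 mm) begins 54 mm behind the grasp point. The pads swing forward as they close: fully open they stand 13 mm farther back than shut.
Start: joints at [1.277, 0.264, 1.604, -0, 1.274, -0.037], TCP at [0.171, 0.653, 0.231] pointing down, gripper open.
Joint ranges: [-2.63, 2.63], [-0.94, 2.18], [0.31, 2.57], [-1.31, 4.45], [0, 2.66], [-2.55, 2.55]. Speed limits (rad/s): [2.57, 2.57, 3.14, 3.14, 3.14, 3.14].

### API

Orientations are given as a rotation vector (axis times angle).
In Python, from workcell import bot gives the robot as it stands.
- The arm moves only by the shell command python3 -m creep 'ROWS' [FORCE]. ROWS is JSON, a list of rows, each a list of 5 numbers: the shift along the tool's x, y, z in units of 0.05 m (1.0 is 0.05 m), then the turn about the tool's z in units of 0.1 rad (1.0 is 0.1 rad), then the opening, from 0 (shut) to 1 (fully open). In form: [[tx, ty, tz, spin, hand], ...]. A call has 1 to 20 rows; each row shifts and turns the commanded pose from where the row before left it, along the tool's axes as they then stand; what a row does not reach is not made up. A row lasts 1/8 s, in which the tool goes at most 62.5 mm and 10.7 degrees, less where a joint would pass 70% of its speed; a pose out of reach is approached as far as the arm can. A call with a number of a shift or a turn outside -1 to 1 is refused whole. A call with a gripper value outside its range is refused whole. The fingers move at their own pace and stop on an object; FORCE is the grip in N (left out, the last holds). Time passes only in rows, so rows that do not move let the fingers close. It gives the time, the measured TCP pose, the force, the opening and the grip force at its end, in the units of the state.
- bot.read_state(): the state, without advancing time (a new reading comes with each control period).
- bot.read_camera(name): name is "scene" or "side" or "wrist"; returns a dict with "pixels" (384x512x3 uint8, red, green, blue), "vfov" (degrees; the focal length in pixels is half the picture's height over the tangent of half this angle, whatever the lens; pixels are square), "cx", "cy" (the principal point, pixels), "world_to_cam" (4x4, takes a point from world to camera coordinates). Camera axes: x right, y down, z forward; pixel columns grow to the right and rows downward; lengths in m; the calibration is good to about 2 mm. A picture is of the moment at which its call begins. There is no depth.
- bot.finish_job(): hands the job in; it is judged then, once.
Trained networks look in a picture, given as the dict that the camera call returned (one of the last four; its "shot" number tells which), for a name from the list of things; names that differ only in an ending like _2 or _b are one class to them, and where a whole thing is asked for, a point or a joint stands for the part that bears it (a point fixed in the world has none). Each returns a list of dicts, best first, with "score" (0 to 1); they miss things now and then, are a little off and sometimes report something else, mostly with a low value. They report only what shows in the picture. A call takes as long as a camera call.
- bot.look_for(target, picture): "bbox" ([left, top, right, bottom] in pixels, round what is visible of it).
- bot.regions_of(target, picture): "mask" (384x512 bool, what is visible of it) and "bbox" ([left, top, right, bottom] in pixels, round what is visible of it).
The state is a dict: "time": time; "q": joint angles; "joint_vel": joint speeds; "joint_torque": joint torques, N m; "tool_pos": TCP position; "tcp_rot": TCP orientation; "wrist_force": force on the tool from outside, world axes, zero at the start; "torque": the same for the moment, N m; "width": opening from 0.0 (shut) to 1.0 (fully open); "grip_force": force on a finger pad.
Only numpy, scipy, OpenCV 4.12 (cv2) and the standard library are available. Lean on these libraries where they do the work, as an engineer would, in place of code of your own. Each camera call takes 0.05 s, during which the arm holds its last target. There are 200 camera calls.

## Working session

There is one attempt and no reset: what is moved stays moved. The work goes in short steps, Python scripts to look and compute and a shell command to move; the robot and the scene stay as the last step left them, time stands still between calls to the robot, and variables do not carry over. Pictures are saved under pics/ and viewed, at most 10 in all, crops included, and the job is handed in when it is done.

```bash
mkdir -p pics; cat > h.py <<'E'
import numpy as np,cv2
from workcell import bot
def shot(n,f):
    p=bot.read_camera(n);cv2.imwrite('pics/'+f,p['pixels'][:,:,::-1]);return p
def K(p):
    f=192/np.tan(np.radians(p['vfov'])/2);return f
def proj(p,X):
    X=np.atleast_2d(X);c=(np.c_[X,np.ones(len(X))]@np.array(p['world_to_cam']).T)[:,:3]
    return c[:,:2]/c[:,2:]*K(p)+[p['cx'],p['cy']]
def ray(p,u,v):
    M=np.array(p['world_to_cam']);R=M[:3,:3];o=-R.T@M[:3,3]
    d=R.T@np.array([(u-p['cx'])/K(p),(v-p['cy'])/K(p),1]);return o,d/np.linalg.norm(d)
E
python3 - <<'E'
from h import *
s=bot.read_state();print(s)
for n in ['scene','side']:
    p=shot(n,n+'1.png');o,d=ray(p,p['cx'],p['cy']);print(n,o,d,p['vfov'])
    for t in ['deep_stand','deep_grip','nut_a']:
        for r in bot.look_for(t,p)[:4]:print(t,r)
a=cv2.imread('pics/scene1.png');b=cv2.imread('pics/side1.png')
E
```

```text
{'time': 0.0, 'q': array([ 1.27709697e+00,  2.64797811e-01,  1.60541714e+00,  2.92729363e-05,
        1.27368996e+00, -3.69255138e-02]), 'joint_vel': array([-2.02167751e-03, -1.18118694e-03,  3.53431710e-05,  7.95718336e-04,
        8.04885951e-04,  3.17479032e-04]), 'joint_torque': array([-1.46805392e-04, -5.15089917e+01, -3.67324233e+01, -4.00642557e-05,
        1.27312902e-02,  2.05821514e-06]), 'tool_pos': array([0.17121568, 0.65214866, 0.22990864]), 'tcp_rot': array([-0.40219315, -3.11532795,  0.00357486]), 'wrist_force': array([ 0.01071464, -0.57196522,  0.29203032]), 'torque': array([ 0.02326058, -0.04892286, -0.01630805]), 'grip_force': 0.0, 'width': 1.0018611790065157}
scene [ 0.95941324 -0.10730271  0.93247091] [-0.49699585  0.15179138 -0.85437375] 50.43972098380292
deep_stand {'bbox': [283.2, 162.7, 392.8, 280.6], 'score': 0.87}
deep_grip {'bbox': [286.7, 162.2, 388.6, 220.5], 'score': 0.56}
side [ 0.38273124 -0.52941985  0.78411949] [ 0.12211855  0.62950912 -0.76733651] 49.630738481256266
deep_stand {'bbox': [237.4, 72.7, 323.7, 168.0], 'score': 0.84}
deep_grip {'bbox': [240.3, 75.3, 297.1, 138.9], 'score': 0.57}
```

View pics/scene1.png

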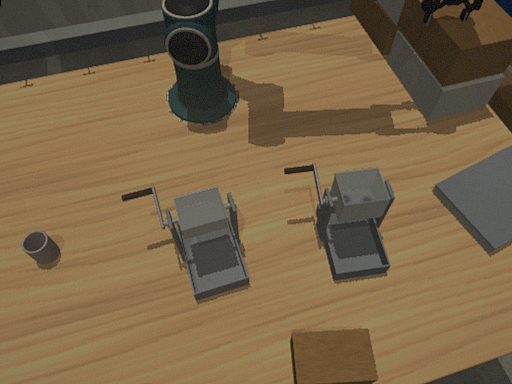

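View pics/side1.png

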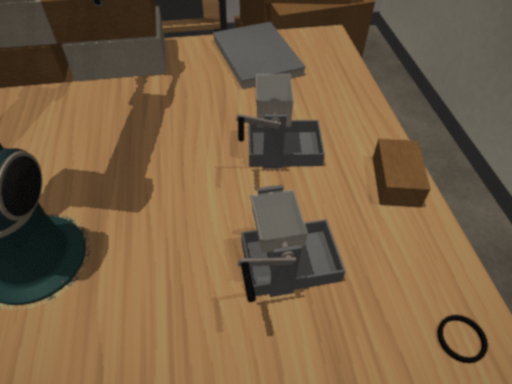

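The scene view shows the deep box on the right, with nuts visible at about (350,197) and (370,195) and its handle at (285–313,170). In the side view it is the upper stand, with its handle at (241,128). I'll enlarge both for corner picking.

```bash
python3 - <<'E'
import cv2,numpy as np
a=cv2.imread('pics/scene1.png')[155:285,275:405];b=cv2.imread('pics/side1.png')[65:185,220:340]
a=cv2.resize(a,(390,390),interpolation=2);b=cv2.resize(b,(390,390),interpolation=2)
cv2.imwrite('pics/c1.png',np.clip(np.hstack([a,b])*1.4,0,255).astype('uint8'))
E
```

```text
(no output)
```

View pics/c1.png

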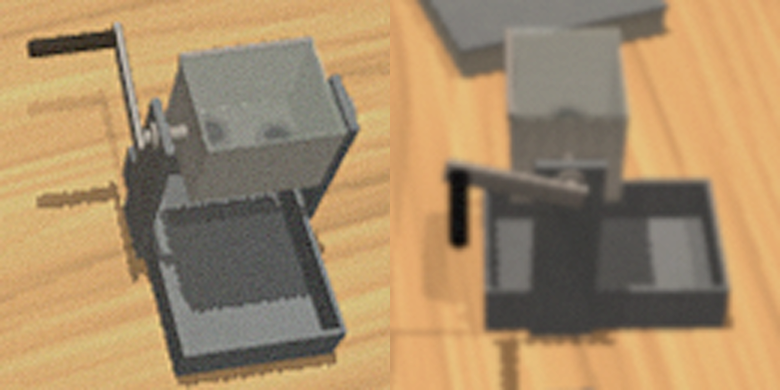

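```bash
cat > fit.py <<'E'
from h import *
from scipy.optimize import least_squares
S=[((-77.3,-155,180.7),30,48),((-77.3,-85,180.7),116,38),((130,-65,45),176,352),((130,65,45),344,332),((130,-65,0),180,377),((130,65,0),342,350),((40,-50,198),185,147),((40,50,198),342,130),((-40,-50,198),180,56),((-40,50,198),310,40)]
T=[((-77.3,-85,180.7),457,172),((-77.3,-155,180.7),457,243),((-60,-65,0),487,328),((130,-65,0),727,326),((130,-65,45),727,292),((-60,-65,45),487,290),((130,65,45),711,182),((-40,-50,198),510,122),((40,-50,198),627,118),((-40,50,198),507,30),((40,50,198),618,30)]
ps=bot.read_camera('scene');pt=bot.read_camera('side')
A=np.array([s[0] for s in S])/1e3;a=np.array([[275+s[1]/3,155+s[2]/3] for s in S])
B=np.array([s[0] for s in T])/1e3;b=np.array([[220+(s[1]-390)/3.25,65+s[2]/3.25] for s in T])
def W(v,P):
    c,s=np.cos(v[2]),np.sin(v[2]);return P@np.array([[c,-s,0],[s,c,0],[0,0,1]]).T+[v[0],v[1],0]
f=lambda v:np.r_[proj(ps,W(v,A))-a,proj(pt,W(v,B))-b].ravel()
r=least_squares(f,[.5,.2,0],loss='soft_l1');print(r.x,np.degrees(r.x[2]));print(f(r.x).reshape(-1,2).round(1).tolist())
for al in (0,45,75,110,158):
    t=np.radians(15+al);print(al,W(r.x,np.array([[-.08*np.cos(t),-.12,.16+.08*np.sin(t)]])))
E
python3 fit.py
```

```text
[ 0.56431783  0.24520006 -0.14635059] -8.385271101860914
[[-1.0, -0.1], [0.7, -0.6], [2.2, 1.0], [0.7, -0.3], [-2.2, -0.4], [-3.7, 0.9], [7.4, 1.2], [1.1, 0.8], [-0.4, 0.5], [0.4, 0.3], [-0.1, 0.1], [-0.1, 0.2], [-1.4, 1.2], [-1.7, 1.1], [0.7, -0.7], [-1.4, 0.6], [-0.6, -1.2], [0.2, -0.9], [-0.0, 0.2], [0.1, 0.9], [-0.6, 0.8]]
0 [[0.47037039 0.13775165 0.18070552]]
45 [[0.50724599 0.13231602 0.22928203]]
75 [[0.54681838 0.12648287 0.24      ]]
110 [[0.59221397 0.11979136 0.22553216]]
158 [[0.62537324 0.11490354 0.16974955]]
```

Fit is good: stand at (0.564, 0.245), yaw -8.4°. The start handle point is (0.470, 0.138, 0.181). Moving above the handle, then spinning +1.46 rad so that the fingers close along stand x.

```bash
python3 -m creep '[[-0.6,-0.6,-0.05,0,1],[-0.6,-0.6,-0.05,0,1],[-0.6,-0.6,-0.05,0,1],[-0.6,-0.6,-0.05,0,1],[-0.6,-0.6,-0.05,0,1],[-0.6,-0.6,-0.05,0,1],[-0.6,-0.6,-0.05,0,1],[-0.6,-0.6,-0.05,0,1],[-0.6,-0.6,-0.05,0,1],[-0.6,-0.6,-0.05,0,1],[-0.6,-0.6,-0.05,0,1],[-0.6,-0.6,-0.05,0,1],[-0.6,-0.6,-0.05,0,1],[-0.6,-0.6,-0.05,0,1]]' && python3 -m creep '[[0,0,0,0.97,1],[0,0,0,0.97,1],[0,0,0,0.97,1],[0,0,0,0.97,1],[0,0,0,0.97,1],[0,0,0,0.97,1],[0,0,0,0.97,1],[0,0,0,0.97,1],[0,0,0,0.97,1],[0,0,0,0.97,1],[0,0,0,0.97,1],[0,0,0,0.97,1],[0,0,0,0.97,1],[0,0,0,0.97,1],[0,0,0,0.97,1],[0,0,0,0,1]]'
cat > st.py <<'E'
from h import *
from scipy.spatial.transform import Rotation as Ro
V=np.array([0.5643,0.2452,-0.14635])
def rel(tgt):
    s=bot.read_state();R=Ro.from_rotvec(s['tcp_rot']).as_matrix()
    print('t',round(s['time'],2),'tcp',s['tool_pos'].round(4),'yangle',np.degrees(np.arctan2(R[1,1],R[0,1])).round(2),'z',R[:,2].round(3),'F',s['wrist_force'].round(1),'w',s['width'].round(3),'g',round(s['grip_force'],1))
    d=R.T@(np.array(tgt)-s['tool_pos'])/.05;print('units',d.round(2))
    return s,R
E
python3 - <<'E'
from st import *
rel([.4704,.1378,.162])
p=shot('wrist','w1.png')
print([(r['bbox'],r['score']) for r in bot.look_for('deep_grip',p)])
V3=lambda y:np.array([.5643-.0773*np.cos(V[2])-y*np.sin(V[2]),.2452-.0773*np.sin(V[2])+y*np.cos(V[2]),.1807])
print(proj(p,[V3(-.155),V3(-.12),V3(-.085)]))
E
```

```text
time: 2.25
tool_pos: [0.4716, 0.1387, 0.2667]
tcp_rot: [0.402, 3.115, 0.001]
wrist_force: [1.5, 0.7, 0.7]
width: 1.002
grip_force: 0.0
time: 4.25
tool_pos: [0.471, 0.14, 0.2664]
tcp_rot: [2.371, 2.061, 0.0]
wrist_force: [-0.3, -0.7, -0.3]
width: 1.0
grip_force: 0.0Traceback (most recent call last):
  File "<stdin>", line 2, in <module>
  File "st.py", line 6, in rel
    print('t',round(s['time'],2),'tcp',s['tool_pos'].round(4),'yangle',np.degrees(np.arctan2(R[1,1],R[0,1])).round(2),'z',R[:,2].round(3),'F',s['wrist_force'].round(1),'w',s['width'].round(3),'g',round(s['grip_force'],1))
                                                                                                                                                                            ^^^^^^^^^^^^^^^^
AttributeError: 'float' object has no attribute 'round'
```

```bash
sed -i "s/s\['width'\].round(3)/round(s['width'],3)/" st.py
python3 - <<'E'
from st import *
rel([.4704,.1378,.162])
p=shot('wrist','w1.png')
print([(r['bbox'],r['score']) for r in bot.look_for('deep_grip',p)])
V3=lambda y:np.array([.5643-.0773*np.cos(V[2])-y*np.sin(V[2]),.2452-.0773*np.sin(V[2])+y*np.cos(V[2]),.1807])
print(proj(p,[V3(-.155),V3(-.12),V3(-.085)]))
E
```

```text
t 4.25 tcp [0.471  0.14   0.2664] yangle -8.02 z [ 0.  0. -1.] F [-0.3 -0.7 -0.3] w 1.0 g 0.0
units [-0.04 -0.01  2.09]
[([237.0, 1.0, 433.0, 236.7], 0.96)]
[[252.83335198 233.04517215]
 [253.07505109 197.84134079]
 [253.33837254 159.48818272]]
```

View pics/w1.png

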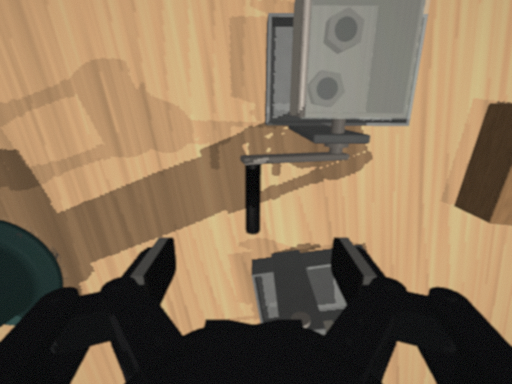

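The wrist view shows the handle at (253,165–233), as predicted, centred between the fingers; both nuts are in the box. Descend and close gently.

```bash
python3 -m creep '[[0,0,0.42,0,1],[0,0,0.42,0,1],[0,0,0.42,0,1],[0,0,0.42,0,1],[0,0,0.42,0,1],[0,0,0,0,1]]' && python3 -m creep '[[0,0,0,0,0],[0,0,0,0,0],[0,0,0,0,0],[0,0,0,0,0],[0,0,0,0,0],[0,0,0,0,0],[0,0,0,0,0],[0,0,0,0,0]]' 25
python3 - <<'E'
from st import *
s,R=rel([.4704,.1378,.162])
# waypoint increments (tool units) along the arc
c=lambda a:np.array([-.08*np.cos(V[2])*np.cos(a)-0,-.08*np.sin(V[2])*np.cos(a),.08*np.sin(a)])
A=np.radians(15+np.arange(0,161,8));P=np.array([c(a) for a in A])
print((np.diff(P,axis=0)@R/.05).round(2).tolist())
E
```

```text
time: 5.1
tool_pos: [0.4694, 0.1396, 0.1595]
tcp_rot: [-2.37, -2.059, 0.006]
wrist_force: [-0.6, -0.4, -0.5]
width: 1.001
grip_force: 0.0
time: 6.1
tool_pos: [0.4705, 0.1401, 0.1618]
tcp_rot: [-2.372, -2.059, 0.001]
wrist_force: [-5.4, 0.3, 5.3]
width: 0.15
grip_force: 24.6
t 6.1 tcp [0.4705 0.1401 0.1618] yangle -8.08 z [-0.001  0.    -1.   ] F [-5.4  0.3  5.3] w 0.15 g 24.6
units [-0.05  0.   -0.  ]
[[-0.0, 0.07, -0.21], [-0.0, 0.1, -0.2], [-0.0, 0.13, -0.18], [-0.0, 0.15, -0.16], [-0.0, 0.17, -0.14], [-0.0, 0.19, -0.12], [-0.0, 0.21, -0.09], [-0.0, 0.22, -0.06], [-0.0, 0.22, -0.03], [-0.0, 0.22, 0.0], [-0.0, 0.22, 0.03], [-0.0, 0.21, 0.07], [-0.0, 0.2, 0.09], [-0.0, 0.19, 0.12], [-0.0, 0.17, 0.15], [-0.0, 0.15, 0.17], [-0.0, 0.12, 0.19], [-0.0, 0.09, 0.2], [-0.0, 0.07, 0.21], [-0.0, 0.04, 0.22]]
```

Gripped. First 64° over.

```bash
python3 -m creep '[[0,0.07,-0.21,0,0],[0,0.1,-0.2,0,0],[0,0.13,-0.18,0,0],[0,0.15,-0.16,0,0],[0,0.17,-0.14,0,0],[0,0.19,-0.12,0,0],[0,0.21,-0.09,0,0],[0,0.22,-0.06,0,0],[0,0,0,0,0]]'
python3 - <<'E'
from st import *
t=np.radians(15+64);rel([.4700-.08*0,0,0]);print(np.array([.4705,.1401,.1618])+[.0773*.989-.08*np.cos(t)*.989,-.0773*.146+.08*np.cos(t)*.146,.08*np.sin(t)-.0207])
E
```

```text
time: 7.22
tool_pos: [0.5336, 0.131, 0.2219]
tcp_rot: [2.372, 2.058, 0.002]
wrist_force: [-4.3, -0.1, 7.2]
width: 0.154
grip_force: 25.6
t 7.22 tcp [0.5336 0.131  0.2219] yangle -8.09 z [ 0.002 -0.    -1.   ] F [-4.3 -0.1  7.2] w 0.154 g 25.6
units [-2.77 -0.9   4.44]
[0.53185289 0.13104285 0.21963017]
```

```bash
python3 -m creep '[[0,0.11,-0.02,0,0],[0,0.11,-0.01,0,0],[0,0.11,0,0,0],[0,0.11,0,0,0],[0,0.11,0.01,0,0],[0,0.11,0.02,0,0],[0,0.11,0.03,0,0],[0,0.1,0.04,0,0],[0,0.1,0.04,0,0],[0,0.1,0.05,0,0],[0,0.1,0.06,0,0],[0,0.09,0.06,0,0],[0,0.09,0.07,0,0],[0,0.08,0.08,0,0],[0,0.08,0.08,0,0],[0,0.07,0.09,0,0],[0,0.06,0.09,0,0],[0,0.06,0.1,0,0]]' && python3 -m creep '[[0,0.05,0.1,0,0],[0,0.05,0.1,0,0],[0,0.04,0.1,0,0],[0,0.03,0.1,0,0],[0,0.03,0.1,0,0],[0,0,0,0,0],[0,0,0,0,0],[0,0,0,0,0],[0,0,0,0,0]]'
python3 - <<'E'
from st import *
t=np.radians(15+158)
rel(np.array([.4705,.1401,.1618])+[.0773*.989-.08*np.cos(t)*.989,-.0773*.146+.08*np.cos(t)*.146,.08*np.sin(t)-.0207])
out=[]
for n in('scene','side'):
    p=bot.read_camera(n);b=(275,155,130) if n=='scene' else (220,65,130)
    out.append(cv2.resize(p['pixels'][b[1]:b[1]+b[2],b[0]:b[0]+b[2],::-1],(400,400)))
    print(n,[(r['bbox'],r['score']) for r in bot.look_for('nut_a',p)])
cv2.imwrite('pics/d1.png',np.clip(np.hstack(out)*1.4,0,255).astype('uint8'))
E
```

```text
time: 9.48
tool_pos: [0.6166, 0.1191, 0.1795]
tcp_rot: [2.372, 2.059, -0.001]
wrist_force: [-6.3, -1.7, 3.7]
width: 0.15
grip_force: 26.2
time: 10.6
tool_pos: [0.6255, 0.1179, 0.1534]
tcp_rot: [-2.371, -2.058, 0.003]
wrist_force: [-5.4, -1.3, 0.2]
width: 0.156
grip_force: 25.1
t 10.6 tcp [0.6255 0.1179 0.1534] yangle -8.08 z [-0.002 -0.    -1.   ] F [-5.4 -1.3  0.2] w 0.156 g 25.1
units [-0.01  0.    0.05]
scene [([337.7, 249.2, 352.0, 262.3], 0.52), ([352.8, 233.4, 369.2, 244.2], 0.44)]
side [([293.8, 147.3, 305.5, 155.6], 0.57), ([286.8, 131.8, 291.1, 145.8], 0.41)]
```

View pics/d1.png

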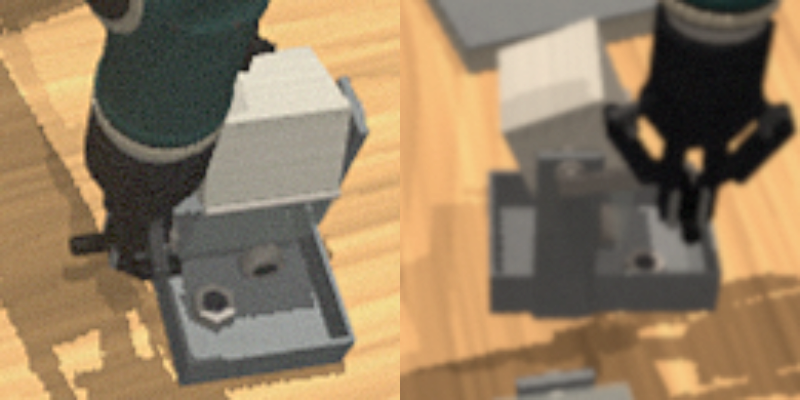

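Both nuts lie in the tray at crop (212,303) and (262,262), and the box is inverted at the stop. Turning it back along the same arc.

```bash
python3 -m creep '[[0,-0.03,-0.1,0,0],[0,-0.03,-0.1,0,0],[0,-0.04,-0.1,0,0],[0,-0.05,-0.1,0,0],[0,-0.05,-0.1,0,0],[0,-0.06,-0.1,0,0],[0,-0.06,-0.09,0,0],[0,-0.07,-0.09,0,0],[0,-0.08,-0.08,0,0],[0,-0.08,-0.08,0,0],[0,-0.09,-0.07,0,0],[0,-0.09,-0.06,0,0],[0,-0.1,-0.06,0,0],[0,-0.1,-0.05,0,0],[0,-0.1,-0.04,0,0],[0,-0.1,-0.04,0,0],[0,-0.11,-0.03,0,0],[0,-0.11,-0.02,0,0],[0,-0.11,-0.01,0,0],[0,-0.11,0,0,0]]' && python3 -m creep '[[0,-0.11,0,0,0],[0,-0.11,0.01,0,0],[0,-0.11,0.02,0,0],[0,-0.11,0.03,0,0],[0,-0.11,0.03,0,0],[0,-0.11,0.04,0,0],[0,-0.1,0.05,0,0],[0,-0.1,0.06,0,0],[0,-0.09,0.06,0,0],[0,-0.09,0.07,0,0],[0,-0.08,0.07,0,0],[0,-0.15,0.16,0,0],[0,-0.13,0.18,0,0],[0,-0.1,0.2,0,0],[0,-0.07,0.21,0,0],[0,0,0,0,0],[0,0,0,0,0]]'
python3 - <<'E'
from st import *
rel([.4705,.1401,.1618])
out=[]
for n in('scene','side'):
    p=bot.read_camera(n);b=(275,155,130) if n=='scene' else (220,65,130)
    out.append(cv2.resize(p['pixels'][b[1]:b[1]+b[2],b[0]:b[0]+b[2],::-1],(400,400)))
cv2.imwrite('pics/e1.png',np.clip(np.hstack(out)*1.4,0,255).astype('uint8'))
E
```

```text
time: 13.3
tool_pos: [0.5541, 0.1285, 0.2278]
tcp_rot: [2.365, 2.053, 0.018]
wrist_force: [5.2, -4.2, 9.2]
width: 0.151
grip_force: 25.8
time: 15.42
tool_pos: [0.4715, 0.1405, 0.1626]
tcp_rot: [2.372, 2.059, 0.003]
wrist_force: [-1.2, -0.1, 3.4]
width: 0.15
grip_force: 31.1
t 15.43 tcp [0.4715 0.1405 0.1626] yangle -8.08 z [ 0.001  0.001 -1.   ] F [-1.2 -0.1  3.4] w 0.15 g 31.1
units [-0.01 -0.02  0.02]
```

View pics/e1.png

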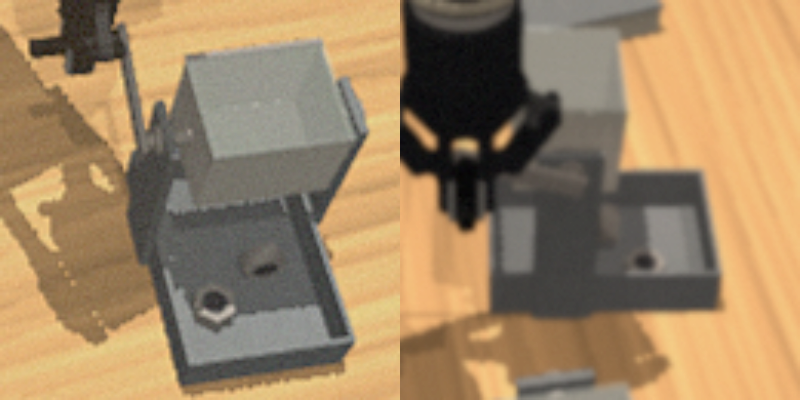

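The box is upright with its lid shut and both nuts are still in the tray. A small nudge home, then release and back off straight up.

```bash
python3 -m creep '[[0,-0.02,0.04,0,0],[0,0,0,0,0],[0,0,0,0,0]]' && python3 -m creep '[[0,0,0,0,1],[0,0,0,0,1],[0,0,0,0,1],[0,0,0,0,1],[0,0,0,0,1],[0,0,0,0,1],[0,0,0,0,1]]' && python3 -m creep '[[0,0,-0.3,0,1],[0,0,-0.4,0,1],[0,0,-0.4,0,1],[0,0,-0.4,0,1],[0,0,-0.4,0,1],[0,0,-0.4,0,1],[0,0,0,0,1],[0,0,0,0,1]]'
python3 - <<'E'
from st import *
rel([.4705,.1401,.1618])
p=shot('wrist','w2.png')
print([(r['bbox'],r['score']) for r in bot.look_for('nut_a',p)])
for a in (0,1,3):
    t=np.radians(15+a);q=lambda y:np.array([.5643-.08*np.cos(t)*np.cos(V[2])-y*np.sin(V[2]),.2452-.08*np.cos(t)*np.sin(V[2])+y*np.cos(V[2]),.16+.08*np.sin(t)])
    print(a,proj(p,[q(-.155),q(-.085)]).round(1).tolist())
E
```

```text
time: 15.9
tool_pos: [0.4708, 0.1405, 0.1601]
tcp_rot: [2.372, 2.059, 0.003]
wrist_force: [1.0, 1.0, 4.9]
width: 0.15
grip_force: 31.3
time: 16.77
tool_pos: [0.47, 0.1401, 0.1593]
tcp_rot: [2.372, 2.059, 0.0]
wrist_force: [-0.2, 0.2, 0.3]
width: 1.003
grip_force: 0.0
time: 17.77
tool_pos: [0.4698, 0.14, 0.2741]
tcp_rot: [-2.372, -2.059, 0.0]
wrist_force: [0.2, 0.5, -0.9]
width: 1.002
grip_force: 0.0
t 17.77 tcp [0.4698 0.14   0.2741] yangle -8.08 z [-0. -0. -1.] F [ 0.2  0.5 -0.9] w 1.002 g 0.0
units [0.   0.01 2.25]
[]
0 [[254.2, 229.4], [254.7, 157.8]]
1 [[254.6, 230.0], [255.2, 158.1]]
3 [[255.5, 231.3], [256.1, 158.6]]
```

View pics/w2.png

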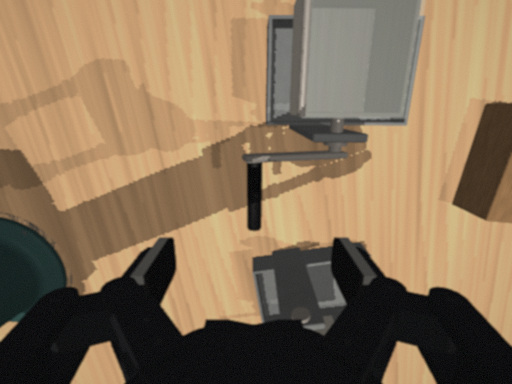

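The handle is back at its start position (254,160–229), the box is empty and upright, and the gripper is clear of everything.

```bash
python3 -c "
from workcell import bot
print(bot.finish_job())"
```

```text
the job is handed in; nothing more can be done
None
```

I turned the deep box right over, both nuts spilled into its tray, then I turned it back upright with the lid shut, let go of the handle, and handed the job in after about 18 s of robot time.

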